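# Find the sample box whose lid hinge still holds

### The job

One of the two sample boxes has a worn lid hinge. Test them by raising a lid by its handle all the way up against its stop, without straining the stop (pull no more than about 10 N harder than lifting the lid takes), and letting go to see whether it stays: leave the lid that stays standing fully open against its stop, leave the worn one shut, and do not disturb the things around.

Things in the scene. Friction and masses are not known exactly. Their poses are not given: they have to be found in the camera images.
- box_k: One of two look-alike white sample boxes fixed to the bench, 180 mm (its x) by 160 mm (its y) by 90 mm high; origin at the centre of its underside, z up; its front (handle side) faces its own -x, the lid is hinged along its far upper edge (+x).
- lid_k: Its blue lid, 180 by 160 by 8 mm, 0.2 to 0.45 kg. Origin on the hinge axis at mid-width, 90.5 mm above the bench; axes as the box's when shut, z tilting as it opens about +y. A sound hinge takes 5 to 8 N at the handle to lift and stays where let go; a worn one 1 to 3 N and sinks shut softly within 5 s. Which is worn cannot be seen. The stop: see the handle.
- lid_k_handle (a point): Middle of the lid's steel bar handle: round, 12 mm thick, 72 mm long along the box's y, on a 10 mm post at each end; 45 mm above the lid's top, 168 mm before and 53 mm above the hinge axis when shut. The stop is met between 0.6 and 0.9 rad, differs between boxes, unmarked: feel it. Beyond, the mount gives 1 mm at the handle per 3 N; over 4.5 mm is straining. It turns in the grip as the lid swings.
- box_m: One of two look-alike white sample boxes fixed to the bench, 180 mm (its x) by 160 mm (its y) by 90 mm high; origin at the centre of its underside, z up; its front (handle side) faces its own -x, the lid is hinged along its far upper edge (+x).
- lid_m: Its blue lid, 180 by 160 by 8 mm, 0.2 to 0.45 kg. Origin on the hinge axis at mid-width, 90.5 mm above the bench; axes as the box's when shut, z tilting as it opens about +y. A sound hinge takes 5 to 8 N at the handle to lift and stays where let go; a worn one 1 to 3 N and sinks shut softly within 5 s. Which is worn cannot be seen. The stop: see the handle.
- lid_m_handle (a point): Middle of the lid's steel bar handle: round, 12 mm thick, 72 mm long along the box's y, on a 10 mm post at each end; 45 mm above the lid's top, 168 mm before and 53 mm above the hinge axis when shut. The stop is met between 0.6 and 0.9 rad, differs between boxes, unmarked: feel it. Beyond, the mount gives 1 mm at the handle per 3 N; over 4.5 mm is straining. It turns in the grip as the lid swings.
- rack_mid (a point): Loose white tube rack with tubes, 90 by 200 mm, 104 mm high, standing beyond the boxes (bystander); point on its axis 30 mm above the bench.
- reagent: Loose white bottle with a blue cap, 72 mm thick, about 160 mm high (bystander); origin at the centre of its underside.
- tipbox: Loose orange pipette-tip box with a clear cover, 120 by 85 by 70 mm (bystander); origin at the centre of its underside.

How it is judged (in metres and radians):
On the way, in this order (a step that is already met when the one before it is completed fails the run):
1. a lid has been raised by the robot right up against its stop (((angle between lid_k's own z axis and vertical above 0.643 rad and contact force between the fingers and lid_k above 0.5 N) or (angle between lid_m's own z axis and vertical above 0.837 rad and contact force between the fingers and lid_m above 0.5 N))), for 0.1 s.
2. the sound lid, let go, stays up at its stop by itself for a second (angle between lid_k's own z axis and vertical above 0.615 rad and contact force between anything else and lid_k below 0.05 N), for 1 s.
At the end, for the whole second after the job is handed in: The sound lid stands at its stop (within 0.025 rad) by itself, at rest and touched by nothing; the worn lid is shut (within 0.05 rad) and touched by nothing (all of step 2 and angular speed of lid_k below 0.03 rad/s and angle between lid_m's own z axis and vertical below 0.05 rad and contact force between anything else and lid_m below 0.05 N).
It fails at once if a lid is strained more than 0.035 rad beyond its stop (over about 14 N more than lifting takes) (angle between lid_k's own z axis and vertical above 0.675 rad or angle between lid_m's own z axis and vertical above 0.875 rad).
It fails at once if the rack, bottle or tip box is moved more than 20 mm (distance of any of rack_mid, reagent, tipbox from where it was at the start of the episode above 0.02 m).
It also fails if it takes over 72 s, if anything falls off the work surface, if the arm or the gripper's body presses on something with over 40 N, if the wrist force passes 120 N, or if a joint passes its speed limit or range.

### The arm

A 6-joint arm with a two-finger parallel gripper is mounted at the origin on the work surface. World frame = base frame: x ahead of the robot, y to its left, z up, the work surface at z = 0. Lengths are in m, angles in degrees, forces in N, time in s.
With the tool pointing down it reaches from about 0.275 to 1 m from the base axis. Payload 8.4 kg.
Tool frame: the origin (TCP) lies where the fingers leave the gripper's body, on its centre line; the fingertips stand 73 mm ahead of it and the grasp point (between the pads) lies 54 mm ahead of it; z points along the fingers, y is the line along which they close (so a half turn about z gives the same grasp; the last joint's range is limited). The gripper opens to 85 mm and grips with 20 to 120 N. Pads are 22 mm wide; open, the fingers measure 114 mm over their backs; the gripper's body (76 mm by 85 mm) begins 54 mm behind the grasp point. The pads swing forward as they close: fully open they stand 13 mm farther back than shut.
Start: joints at [-76.857, 20.225, 93.587, -0, 66.188, -0.138], TCP at [0.144, -0.608, 0.304] pointing down, gripper open.
Joint ranges: [-150.9, 150.9], [-52.94, 120.26], [3.33, 152.33], [-74.26, 254.26], [0, 154.13], [-172.89, 172.89]. Speed limits (degrees/s): [127.2, 127.2, 159.86, 180, 180, 180].

### API

Orientations are given as [roll, pitch, yaw] about the fixed x, y, z axes, in that order (R = Rz(yaw) Ry(pitch) Rx(roll)).
In Python, from rig import r gives the robot as it stands.
- The arm moves only by the tool drive_tool, never from a script. Its argument "series" is a list that holds one entry, the list of rows, each a list of 7 numbers: the shift along the tool's x, y, z as a fraction of full scale, then the turn, a rotation vector about the tool's x, y, z as a fraction of full scale, then the finger opening in mm, from 0 to 85.4. A call has 1 to 20 rows; each row shifts and turns the commanded pose from where the row before left it, along the tool's axes as they then stand; what a row does not reach is not made up. Full scale, the value 1, is 0.03 m for a shift and 5 degrees for a turn. A row lasts 1/12 s, in which the tool goes at most 41.7 mm and 7.16 degrees, less where a joint would pass 70% of its speed; a pose out of reach is approached as far as the arm can. A call with a number of a shift or a turn outside -1 to 1 is refused whole. A call with a gripper value outside its range is refused whole. The fingers move at their own pace and stop on an object; "squeeze" is the grip in N (left out, the last holds). Time passes only in rows, so rows that do not move let the fingers close. It gives the time, the measured TCP pose, the force, the opening and the grip force at its end, in the units of the state.
- r.get_obs(): the state, without advancing time (a new reading comes with each control period).
- r.get_image(name): name is "side" or "top"; returns a dict with "img" (384x512x3 uint8, blue, green, red), "intrinsics" (3x3 intrinsics, pixels), "k1" (the pictures are not rectified: a ray, as slopes to the right and down, at radius r is drawn at 1 + k1 r^2 times it, then the intrinsics apply), "extrinsics" (4x4, takes a point from world to camera coordinates). Camera axes: x right, y down, z forward; pixel columns grow to the right and rows downward; lengths in m; the calibration is good to about 2 mm. A picture is of the moment at which its call begins. There is no depth.
- r.sign_off(): hands the job in; it is judged then, once.
Trained networks look in the newest picture that a camera, given by its name, has taken for a name from the list of things; names that differ only in an ending like _2 or _b are one class to them, and where a whole thing is asked for, a point or a joint stands for the part that bears it (a point fixed in the world has none). Each returns a list of dicts, best first, with "p" (0 to 1); they miss things now and then, are a little off and sometimes report something else, mostly with a low value. They report only what shows in the picture. A call takes as long as a camera call.
- r.search_frame(camera, name): "uv" ([column, row] in pixels, amid what is visible of it).
- r.regions_of(camera, name): "region" (384x512 bool, what is visible of it) and "uv" ([column, row] in pixels, amid what is visible of it).
The state is a dict: "clock": time; "joints": joint angles; "qvel": joint speeds; "joint_efforts": joint torques, N m; "ee_pos": TCP position; "eef_rot": TCP orientation; "force": force on the tool from outside, world axes, zero at the start; "ft_torque": the same for the moment, N m; "opening": opening from 0.0 (shut) to 1.0 (fully open); "grasp_force": force on a finger pad.
Only numpy, scipy, OpenCV 4.12 (cv2) and the standard library are available. Lean on these libraries where they do the work, as an engineer would, in place of code of your own. Each camera call takes 0.05 s, during which the arm holds its last target. There are 200 camera calls.

## Working session

There is one attempt and no reset: what is moved stays moved. The work goes in short steps, Python scripts to look and compute and a tool call to move; the robot and the scene stay as the last step left them, time stands still between calls to the robot, and variables do not carry over. Pictures are saved under pics/ and viewed, at most 10 in all, crops included, and the job is handed in when it is done.

Besides the shell and the picture viewer there is one more tool, called after "Request:" as a command line: name --argument value ..., lists and objects as JSON in quotes. drive_tool: Moves the arm, as the interface text tells. Its arguments: {"type":"object","properties":{"series":{"type":"array"},"squeeze":{"type":"number"}},"required":["series"]}

```bash
mkdir -p pics; ls; python3 - <<'E'
from rig import r
import cv2,numpy as np
for n in("side","top"):
    d=r.get_image(n);cv2.imwrite(f"pics/{n}0.png",d["img"]);print(n,d["intrinsics"],d["k1"],np.round(d["extrinsics"],4).tolist())
    for t in("box_k","lid_k","lid_k_handle","lid_m_handle","rack_mid","reagent","tipbox"):
        print(t,[(np.round(q["uv"],1).tolist(),round(q["p"],2)) for q in r.search_frame(n,t)])
o=r.get_obs();print(o)
E
```

```text
pics
side [[472.04303163   0.         260.26451338]
 [  0.         472.04303163 189.97979904]
 [  0.           0.           1.        ]] 0.045324260767064056 [[-0.9654, -0.2607, 0.0063, 0.5827], [-0.139, 0.4938, -0.8584, 0.1861], [0.2207, -0.8296, -0.5129, 1.6515], [0.0, 0.0, 0.0, 1.0]]
box_k [([259.8, 244.6], 0.84), ([285.1, 187.6], 0.83)]
lid_k [([288.0, 172.6], 0.89), ([261.5, 234.6], 0.78)]
lid_k_handle [([285.6, 178.7], 0.72), ([260.7, 233.0], 0.47)]
lid_m_handle []
rack_mid [([214.2, 210.6], 0.66)]
reagent [([297.8, 141.7], 0.85)]
tipbox [([267.5, 306.1], 0.95)]
top [[466.06167757   0.         256.58199725]
 [  0.         466.06167757 181.43494605]
 [  0.           0.           1.        ]] -0.19395933496125586 [[-0.029, -0.9995, -0.0112, 0.0259], [-0.993, 0.0301, -0.1139, 0.5963], [0.1142, 0.0078, -0.9934, 1.5794], [0.0, 0.0, 0.0, 1.0]]
box_k [([193.4, 196.6], 0.62)]
lid_k [([312.8, 192.3], 0.88), ([191.7, 199.3], 0.68)]
lid_k_handle [([311.0, 190.6], 0.86)]
lid_m_handle []
rack_mid [([243.2, 134.6], 0.88)]
reagent [([399.0, 187.6], 0.97)]
tipbox [([129.0, 223.5], 0.74)]
{'clock': 0.8, 'joints': array([-7.68560728e+01,  2.02219719e+01,  9.35848658e+01,  7.33666118e-04,
        6.61882506e+01, -1.39708533e-01]), 'qvel': array([ 0.08250136,  0.07890571, -0.14473943, -0.10042654,  0.03127075,
        0.05842224]), 'joint_efforts': array([ 9.95007649e-04, -6.05103922e+01, -3.42434514e+01,  1.79786298e-05,
        1.04229741e-03, -2.19014362e-05]), 'ee_pos': array([ 0.14359171, -0.60830237,  0.30393389]), 'eef_rot': array([ 1.79995087e+02, -6.59260998e-04,  1.32833396e+01]), 'force': array([0.15984109, 0.66340907, 0.37961823]), 'ft_torque': array([ 0.01234391, -0.02683219, -0.02006789]), 'grasp_force': 0.0, 'opening': 1.0021589652157679}
```

```bash
python3 - <<'E'
import cv2
a=cv2.imread("pics/top0.png")[80:320,80:460];cv2.imwrite("pics/t1.png",cv2.resize(a,None,fx=2.1,fy=2.1,interpolation=3))
a=cv2.imread("pics/side0.png")[90:350,140:400];cv2.imwrite("pics/s1.png",cv2.resize(a,None,fx=2.3,fy=2.3,interpolation=3))
E
```

```text
(no output)
```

View pics/t1.png

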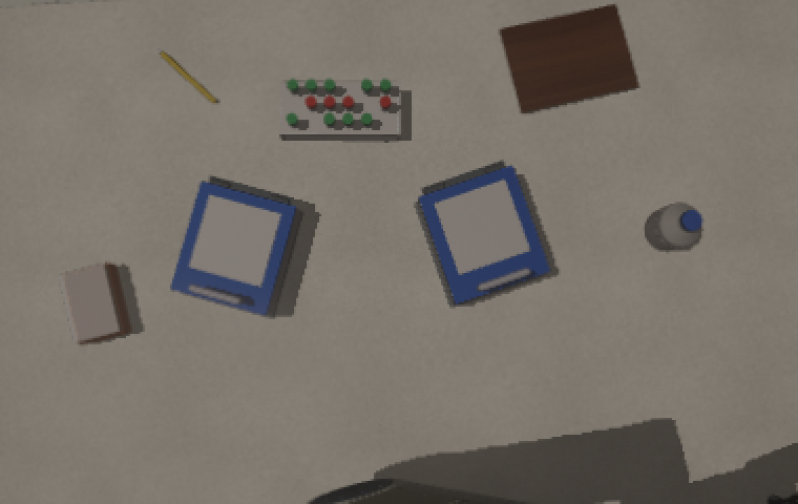

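View pics/s1.png

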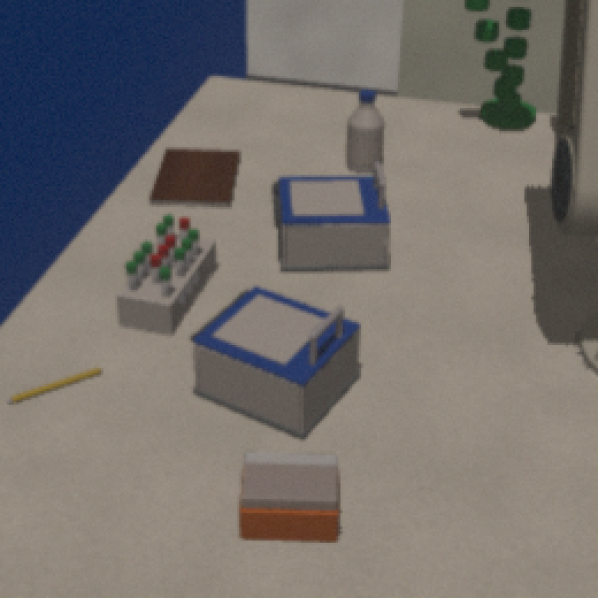

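The top view shows two blue-lidded boxes at about pixels (192,197) and (312,191), with handles on the near side. The rack is beyond them, the bottle to the right and the tip box to the left. Next I'll fit the box poses.

```bash
cat > h.py <<'E'
from rig import r
import numpy as np, cv2
def ray(d,uv):
    K=np.array(d["intrinsics"]);E=np.array(d["extrinsics"]);k=d["k1"]
    p=cv2.undistortPoints(np.array(uv,float).reshape(-1,1,2),K,np.array([k,0,0,0.])).reshape(-1,2)
    R,t=E[:3,:3],E[:3,3];return -R.T@t,np.c_[p,np.ones(len(p))]@R
def plane(d,uv,z):
    c,v=ray(d,uv);return (c+v*((z-c[2])/v[:,2])[:,None])[:,:2]
def proj(d,P):
    E=np.array(d["extrinsics"]);rv=cv2.Rodrigues(E[:3,:3])[0]
    return cv2.projectPoints(np.array(P,float).reshape(-1,3),rv,E[:3,3],np.array(d["intrinsics"]),np.array([d["k1"],0,0,0.]))[0].reshape(-1,2)
def blue(img):
    b,g,rr=[img[...,i].astype(int) for i in range(3)];return ((b-rr>40)&(b-g>25)).astype(np.uint8)
E
python3 - <<'E'
from h import *
d=r.get_image("top");m=blue(d["img"])
n,l,s,c=cv2.connectedComponentsWithStats(m)
for i in range(1,n):
    if s[i,4]<300: continue
    v,u=np.nonzero(l==i);p=plane(d,np.c_[u,v],.0985).astype(np.float32)
    q=cv2.minAreaRect(p);b=cv2.boxPoints(q);print("blob",s[i],"rect",q)
    c0=np.array(q[0]);yaw=q[2]
    yaw=min((yaw+k for k in(-180,-90,0,90,180)),key=abs)
    a=np.radians(yaw);f=np.array([np.cos(a),np.sin(a)])
    h=c0+f*(.09-.168);g=np.array([-f[1],f[0]])
    print("c",c0,"yaw",yaw,"handle",h,"hinge",c0+f*.09)
    ends=[(*(h+k*.036*g),.1435) for k in(-1,1)]
    print("top ends",proj(d,ends).round(1).tolist());
    D=r.get_image("side");print("side ends",proj(D,ends).round(1).tolist())
for n,t,z in(("top","tipbox",.07),("top","reagent",.1),("top","rack_mid",.08)):
    print(t,plane(d,r.search_frame(n,t)[0]["uv"],z))
E
```

```text
blob [    0     0   512    68 27535] rect ((1.1620190143585205, 0.004705190658569336), (2.011436700820923, 0.29265061020851135), 87.92183685302734)
c [1.16201901 0.00470519] yaw -2.0781631469726562 handle [1.08407032 0.00753369] hinge [1.25195982 0.00144154]
top ends [[262.8, 36.1], [241.7, 36.1]]
side ends [[143.4, 163.8], [133.8, 172.3]]
blob [ 280  159   61   66 1034] rect ((0.5518091320991516, -0.16967102885246277), (0.17820855975151062, 0.15909403562545776), 17.364356994628906)
c [ 0.55180913 -0.16967103] yaw 17.364356994628906 handle [ 0.47736389 -0.1929499 ] hinge [ 0.63770749 -0.14281079]
top ends [[330.4, 208.9], [309.4, 216.3]]
side ends [[303.5, 160.5], [305.7, 169.1]]
blob [162 167  59  62 933] rect ((0.5430643558502197, 0.22897464036941528), (0.15669657289981842, 0.17610296607017517), 73.0745620727539)
c [0.54306436 0.22897464] yaw -16.925437927246094 handle [0.46844297 0.25168254] hinge [0.62916595 0.20277321]
top ends [[192.5, 222.4], [171.3, 216.4]]
side ends [[287.0, 223.6], [275.5, 234.9]]
blob [  2 345  19  22 327] rect ((-0.005579505115747452, 0.8968668580055237), (0.07535198330879211, 0.07998622953891754), 85.02861785888672)
c [-0.00557951  0.89686686] yaw -4.971382141113281 handle [-0.08328608  0.90362619] hinge [0.08408192 0.88906762]
top ends [[13.9, 381.2], [-3.3, 377.4]]
side ends [[515.4, 481.4], [520.4, 526.4]]
tipbox [[0.45414525 0.45007337]]
reagent [[ 0.55134104 -0.473696  ]]
rack_mid [[0.75206093 0.05359929]]
```

Box A (y<0) has its handle at about (0.477, -0.193) and yaw 17.4°. Box B (y>0) has its handle at about (0.468, 0.252) and yaw -16.9°. Reprojected handle ends match the picture to about 1 px. I'll go above A.

Request:
drive_tool --series '[[[0.7, -0.546, 0, 0, 0, 0, 85], [0.7, -0.546, 0, 0, 0, 0, 85], [0.7, -0.546, 0, 0, 0, 0, 85], [0.7, -0.546, 0, 0, 0, 0, 85], [0.7, -0.546, 0, 0, 0, 0, 85], [0.7, -0.546, 0, 0, 0, 0, 85], [0.7, -0.546, 0, 0, 0, 0, 85], [0.7, -0.546, 0, 0, 0, 0, 85], [0.7, -0.546, 0, 0, 0, 0, 85], [0.7, -0.546, 0, 0, 0, 0, 85], [0.7, -0.546, 0, 0, 0, 0, 85], [0.7, -0.546, 0, 0, 0, 0, 85], [0.7, -0.546, 0, 0, 0, 0, 85], [0.7, -0.546, 0, 0, 0, 0, 85], [0.7, -0.546, 0, 0, 0, 0, 85], [0.7, -0.546, 0, 0, 0, 0, 85], [0.7, -0.546, 0, 0, 0, 0, 85], [0.7, -0.546, 0, 0, 0, 0, 85], [0.7, -0.546, 0, 0, 0, 0, 85], [0.7, -0.546, 0, 0, 0, 0, 85]]]' --squeeze 30

```text
clock: 2.87
ee_pos: [0.4778, -0.1918, 0.3041]
eef_rot: [180.0, -0.0, 13.3]
force: [-0.1, -0.6, 0.4]
opening: 0.997
grasp_force: 0.0
```

Request:
drive_tool --series '[[[0, 0, 0, 0, 0, -0.99, 85], [0, 0, 0, 0, 0, -0.99, 85], [0, 0, 0, 0, 0, -0.99, 85], [0, 0, 0, 0, 0, -0.99, 85], [0, 0, 0, 0, 0, -0.99, 85], [0, 0, 0, 0, 0, -0.99, 85], [0, 0, 0, 0, 0, -0.99, 85], [0, 0, 0, 0, 0, -0.99, 85], [0, 0, 0, 0, 0, -0.99, 85], [0, 0, 0, 0, 0, -0.99, 85], [0, 0, 0, 0, 0, -0.99, 85], [0, 0, 0, 0, 0, -0.99, 85], [0, 0, 0, 0, 0, -0.99, 85], [0, 0, 0, 0, 0, -0.99, 85], [0, 0, 0, 0, 0, -0.99, 85], [0, 0, 0, 0, 0, -0.99, 85], [0, 0, 0, 0, 0, -0.99, 85], [0, 0, 0, 0, 0, -0.99, 85], [0, 0, 0, 0, 0, -0.99, 85], [0, 0, 0, 0, 0, 0, 85]]]'

```text
clock: 4.53
ee_pos: [0.4771, -0.193, 0.304]
eef_rot: [180.0, 0.0, 107.6]
force: [-0.7, -0.0, 0.0]
opening: 0.993
grasp_force: 0.0
```

Request:
drive_tool --series '[[[0, 0, 0.7, 0, 0, 0, 85], [0, 0, 0.7, 0, 0, 0, 85], [0, 0, 0.7, 0, 0, 0, 85], [0, 0, 0.5, 0, 0, 0, 85], [0, 0, 0.4, 0, 0, 0, 85], [0, 0, 0.3, 0, 0, 0, 85], [0, 0, 0.25, 0, 0, 0, 85], [0, 0, 0, 0, 0, 0, 85]]]'

```text
clock: 5.2
ee_pos: [0.4766, -0.1928, 0.1962]
eef_rot: [-179.9, -0.1, 107.3]
force: [-0.2, -0.3, 0.6]
opening: 0.994
grasp_force: 0.0
```

```bash
python3 - <<'E'
from h import *
a=r.get_image("side")["img"];b=r.get_image("top")["img"]
f=lambda x:cv2.resize(x,(400,400),interpolation=3)
cv2.imwrite("pics/c1.png",np.hstack([f(a[110:230,240:360]),f(b[150:250,270:370])]))
print(r.get_obs()["ee_pos"],r.get_obs()["force"])
E
```

```text
[ 0.47727801 -0.19303929  0.19762383] [ 0.1478409  -0.7374716  -0.19305533]
```

View pics/c1.png

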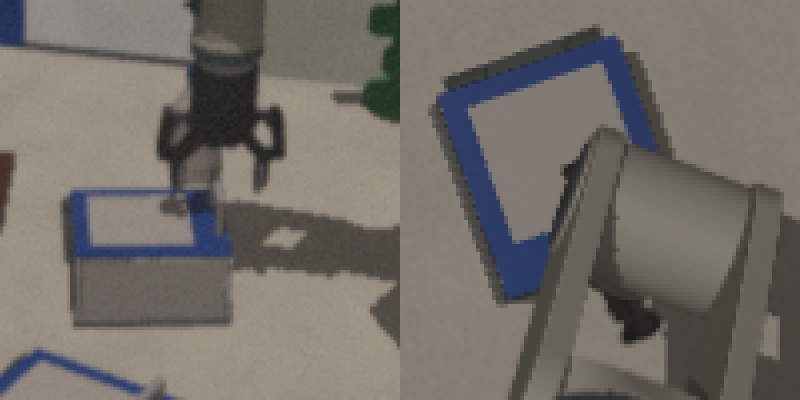

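The side view shows the open fingers straddling A's handle, with the bar about midway between them. Closing now.

Request:
drive_tool --series '[[[0, 0, 0, 0, 0, 0, 0], [0, 0, 0, 0, 0, 0, 0], [0, 0, 0, 0, 0, 0, 0], [0, 0, 0, 0, 0, 0, 0], [0, 0, 0, 0, 0, 0, 0], [0, 0, 0, 0, 0, 0, 0], [0, 0, 0, 0, 0, 0, 0], [0, 0, 0, 0, 0, 0, 0], [0, 0, 0, 0, 0, 0, 0], [0, 0, 0, 0, 0, 0, 0], [0, 0, 0, 0, 0, 0, 0], [0, 0, 0, 0, 0, 0, 0]]]' --squeeze 25

```text
clock: 6.3
ee_pos: [0.4777, -0.193, 0.1976]
eef_rot: [179.9, 0.0, 107.3]
force: [4.5, 1.4, -0.6]
opening: 0.127
grasp_force: 25.4
```

```bash
cat > arc.py <<'E'
import numpy as np
# rows per 0.05 rad (tool y = toward hinge, z = down), full-scale units
p=lambda t:0.17616*np.array([-np.cos(t+np.arctan2(53,168)),-np.sin(t+np.arctan2(53,168))])
t=np.arange(0,1.0,.05)
for a in t: print(round(a,2),(p(a)*1000).round(1),((p(a+.05)-p(a))/.03).round(3))
E
python3 arc.py
```

```text
0.0 [-168.  -53.] [ 0.095 -0.278]
0.05 [-165.1  -61.3] [ 0.109 -0.273]
0.1 [-161.9  -69.5] [ 0.123 -0.267]
0.15 [-158.2  -77.5] [ 0.136 -0.26 ]
0.2 [-154.1  -85.3] [ 0.149 -0.253]
0.25 [-149.7  -92.9] [ 0.161 -0.245]
0.3 [-144.8 -100.3] [ 0.173 -0.237]
0.35 [-139.6 -107.4] [ 0.185 -0.228]
0.4 [-134.1 -114.2] [ 0.196 -0.219]
0.45 [-128.2 -120.8] [ 0.207 -0.209]
0.5 [-122.  -127.1] [ 0.217 -0.198]
0.55 [-115.5 -133. ] [ 0.226 -0.187]
0.6 [-108.7 -138.6] [ 0.235 -0.175]
0.65 [-101.7 -143.9] [ 0.244 -0.163]
0.7 [ -94.3 -148.8] [ 0.252 -0.151]
0.75 [ -86.8 -153.3] [ 0.259 -0.138]
0.8 [ -79.  -157.4] [ 0.266 -0.125]
0.85 [ -71.1 -161.2] [ 0.272 -0.112]
0.9 [ -62.9 -164.5] [ 0.277 -0.098]
0.95 [ -54.6 -167.5] [ 0.281 -0.084]
```

Request:
drive_tool --series '[[[0, 0.047, -0.139, 0, 0, 0, 0], [0, 0.048, -0.139, 0, 0, 0, 0], [0, 0.054, -0.137, 0, 0, 0, 0], [0, 0.055, -0.136, 0, 0, 0, 0], [0, 0.061, -0.134, 0, 0, 0, 0], [0, 0.062, -0.133, 0, 0, 0, 0], [0, 0.068, -0.13, 0, 0, 0, 0], [0, 0.068, -0.13, 0, 0, 0, 0]]]'

```text
clock: 6.97
ee_pos: [0.4899, -0.1887, 0.2292]
eef_rot: [-179.9, -0.1, 107.3]
force: [4.0, 0.3, -10.7]
opening: 0.131
grasp_force: 24.2
```

Request:
drive_tool --series '[[[0, 0, 0, 0, 0, 0, 0], [0, 0, 0, 0, 0, 0, 0], [0, 0, 0, 0, 0, 0, 0]]]'

```text
clock: 7.22
ee_pos: [0.4902, -0.1888, 0.2296]
eef_rot: [-180.0, -0.0, 107.3]
force: [2.5, 0.3, -6.1]
opening: 0.127
grasp_force: 24.5
```

Request:
drive_tool --series '[[[0, 0.074, -0.127, 0, 0, 0, 0], [0, 0.075, -0.126, 0, 0, 0, 0], [0, 0.08, -0.123, 0, 0, 0, 0], [0, 0.081, -0.122, 0, 0, 0, 0], [0, 0.086, -0.119, 0, 0, 0, 0], [0, 0.087, -0.118, 0, 0, 0, 0], [0, 0.092, -0.114, 0, 0, 0, 0], [0, 0.093, -0.114, 0, 0, 0, 0], [0, 0.098, -0.11, 0, 0, 0, 0], [0, 0.098, -0.109, 0, 0, 0, 0], [0, 0.103, -0.105, 0, 0, 0, 0], [0, 0.104, -0.104, 0, 0, 0, 0]]]'

```text
clock: 8.22
ee_pos: [0.5195, -0.1796, 0.272]
eef_rot: [-179.8, -0.0, 107.4]
force: [-11.8, -4.7, 2.1]
opening: 0.135
grasp_force: 24.8
```

Request:
drive_tool --series '[[[0, 0.043, -0.041, 0, 0, 0, 0], [0, 0.043, -0.04, 0, 0, 0, 0], [0, 0.044, -0.039, 0, 0, 0, 0]]]'

```text
clock: 8.47
ee_pos: [0.523, -0.1785, 0.2757]
eef_rot: [-179.7, -0.0, 107.4]
force: [-12.7, -4.8, 2.5]
opening: 0.125
grasp_force: 24.8
```

Request:
drive_tool --series '[[[0, -0.02, -0.025, 0, 0, 0, 0], [0, -0.02, -0.025, 0, 0, 0, 0], [0, 0, 0, 0, 0, 0, 0], [0, 0, 0, 0, 0, 0, 0]]]'

```text
clock: 8.8
ee_pos: [0.5234, -0.1784, 0.2767]
eef_rot: [-180.0, -0.0, 107.3]
force: [-3.6, -1.8, -4.8]
opening: 0.126
grasp_force: 24.9
```

Request:
drive_tool --series '[[[0, 0.038, -0.032, 0, 0, 0, 0], [0, 0.038, -0.032, 0, 0, 0, 0], [0, 0.038, -0.032, 0, 0, 0, 0]]]'

```text
clock: 9.05
ee_pos: [0.5264, -0.1775, 0.2795]
eef_rot: [-179.9, -0.0, 107.3]
force: [-6.7, -2.5, -4.5]
opening: 0.126
grasp_force: 25.0
```

Request:
drive_tool --series '[[[0, 0.026, -0.023, 0, 0, 0, 0], [0, 0.026, -0.022, 0, 0, 0, 0], [0, 0.026, -0.022, 0, 0, 0, 0], [0, 0, 0, 0, 0, 0, 0]]]'

```text
clock: 9.38
ee_pos: [0.5287, -0.1769, 0.2817]
eef_rot: [-179.9, -0.0, 107.3]
force: [-6.7, -2.4, -2.9]
opening: 0.127
grasp_force: 25.1
```

Request:
drive_tool --series '[[[0, 0.025, -0.023, 0, 0, 0, 0], [0, 0.025, -0.023, 0, 0, 0, 0], [0, 0.025, -0.023, 0, 0, 0, 0]]]'

```text
clock: 9.63
ee_pos: [0.5307, -0.1762, 0.2836]
eef_rot: [-179.9, -0.0, 107.3]
force: [-5.8, -3.0, -3.8]
opening: 0.122
grasp_force: 24.9
```

Request:
drive_tool --series '[[[0, 0.025, -0.023, 0, 0, 0, 0], [0, 0.025, -0.023, 0, 0, 0, 0], [0, 0.025, -0.023, 0, 0, 0, 0]]]'

```text
clock: 9.88
ee_pos: [0.533, -0.1755, 0.2857]
eef_rot: [-179.9, -0.0, 107.3]
force: [-6.6, -3.6, -4.8]
opening: 0.127
grasp_force: 24.8
```

Request:
drive_tool --series '[[[0, 0.025, -0.022, 0, 0, 0, 0], [0, 0.025, -0.022, 0, 0, 0, 0]]]'

```text
clock: 10.05
ee_pos: [0.5344, -0.175, 0.287]
eef_rot: [-179.9, -0.0, 107.3]
force: [-5.1, -3.1, -4.7]
opening: 0.128
grasp_force: 24.7
```

Request:
drive_tool --series '[[[0, 0.026, -0.021, 0, 0, 0, 0], [0, 0.026, -0.021, 0, 0, 0, 0]]]'

```text
clock: 10.22
ee_pos: [0.5359, -0.1746, 0.2882]
eef_rot: [-179.9, -0.0, 107.3]
force: [-5.9, -3.0, -3.2]
opening: 0.13
grasp_force: 24.9
```

Request:
drive_tool --series '[[[0, 0.026, -0.021, 0, 0, 0, 0], [0, 0.026, -0.021, 0, 0, 0, 0]]]'

```text
clock: 10.38
ee_pos: [0.5374, -0.1741, 0.2895]
eef_rot: [-179.9, -0.0, 107.3]
force: [-5.0, -2.4, -4.4]
opening: 0.127
grasp_force: 24.7
```

Request:
drive_tool --series '[[[0, 0.027, -0.02, 0, 0, 0, 0], [0, 0, 0, 0, 0, 0, 0]]]'

```text
clock: 10.55
ee_pos: [0.5383, -0.1739, 0.2903]
eef_rot: [-179.9, -0.0, 107.3]
force: [-5.9, -2.3, -3.8]
opening: 0.126
grasp_force: 24.7
```

Request:
drive_tool --series '[[[0, 0.027, -0.02, 0, 0, 0, 0], [0, 0, 0, 0, 0, 0, 0]]]'

```text
clock: 10.72
ee_pos: [0.539, -0.1736, 0.2908]
eef_rot: [-179.9, -0.0, 107.3]
force: [-6.5, -2.1, -4.3]
opening: 0.127
grasp_force: 24.7
```

Request:
drive_tool --series '[[[0, 0.027, -0.02, 0, 0, 0, 0], [0, 0, 0, 0, 0, 0, 0]]]'

```text
clock: 10.88
ee_pos: [0.5398, -0.1734, 0.2914]
eef_rot: [-179.9, -0.0, 107.3]
force: [-5.5, -2.0, -2.9]
opening: 0.129
grasp_force: 24.7
```

Request:
drive_tool --series '[[[0, 0.02, -0.015, 0, 0, 0, 0], [0, 0, 0, 0, 0, 0, 0]]]'

```text
clock: 11.05
ee_pos: [0.5403, -0.1732, 0.2919]
eef_rot: [-179.9, -0.0, 107.3]
force: [-5.1, -1.6, -2.4]
opening: 0.125
grasp_force: 24.7
```

```bash
cat > ang.py <<'E'
from h import *
def lid(c,yaw,t):
    a=np.radians(yaw);F=np.array([np.cos(a),np.sin(a),0]);G=np.array([-F[1],F[0],0]);Z=np.array([0,0,1.])
    u=-F*np.cos(t)+Z*np.sin(t);n=F*np.sin(t)+Z*np.cos(t)
    H=np.array([c[0],c[1],.0905])+F*.09
    return [H+u*.18*i+G*.08*j+n*k for i in(0,1) for j in(-1,1) for k in(0.0,.008)]
B={"A":((.5518,-.1697),17.36),"B":((.5431,.2290),-16.93)}
def est(cam,b,show=False):
    d=r.get_image(cam);c,y=B[b];best=[]
    q0=proj(d,[(*c,.11)])[0]
    R=[x for x in r.regions_of(cam,"lid_k")]
    if not R: return None
    m=min(R,key=lambda x:np.hypot(*(np.array(x["uv"])-q0)))["region"].astype(np.uint8)
    for t in np.arange(0,1.0,.01):
        k=np.zeros_like(m);cv2.fillConvexPoly(k,cv2.convexHull((proj(d,lid(c,y,t))*16).round().astype(np.int32)),1,shift=4)
        best.append(((m&k).sum()/(m|k).sum(),t))
    best.sort(reverse=True);return [(round(a,3),round(t,2)) for a,t in best[:5]],m.sum(),d["img"]
E
python3 - <<'E'
from ang import *
for b in "AB":
  for cam in("side","top"):
    e=est(cam,b);print(b,cam,e and e[:2])
    if b=="A" and cam=="side": im=e[2];d=r.get_image("side")
c,y=B["A"]
big=cv2.resize(im[60:240,200:400],None,fx=3,fy=3,interpolation=3)
for t,col in((.6,(0,0,255)),(.66,(0,255,0))):
    p=((proj(d,lid(c,y,t)[1::2])-[200,60])*3).astype(int)
    cv2.polylines(big,[p[[0,1,3,2]]],True,col,1)
cv2.imwrite("pics/a1.png",big)
E
```

```text
A side ([(np.float64(0.918), np.float64(0.64)), (np.float64(0.915), np.float64(0.65)), (np.float64(0.911), np.float64(0.63)), (np.float64(0.9), np.float64(0.66)), (np.float64(0.897), np.float64(0.62))], np.uint64(920))
A top ([(np.float64(0.328), np.float64(0.98)), (np.float64(0.327), np.float64(0.99)), (np.float64(0.324), np.float64(0.94)), (np.float64(0.324), np.float64(0.97)), (np.float64(0.323), np.float64(0.96))], np.uint64(693))
B side ([(np.float64(0.94), np.float64(0.0)), (np.float64(0.93), np.float64(0.01)), (np.float64(0.927), np.float64(0.02)), (np.float64(0.908), np.float64(0.03)), (np.float64(0.901), np.float64(0.04))], np.uint64(1841))
B top ([(np.float64(0.952), np.float64(0.0)), (np.float64(0.951), np.float64(0.01)), (np.float64(0.951), np.float64(0.02)), (np.float64(0.95), np.float64(0.05)), (np.float64(0.948), np.float64(0.04))], np.uint64(2569))
```

View pics/a1.png

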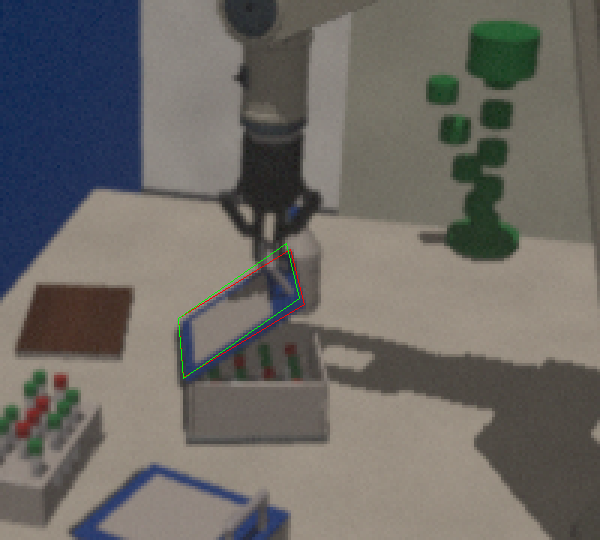

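The side picture shows lid A raised to about 0.64 rad, with the lid edge from (180,375) to (300,300) in the crop. The force hasn't risen clearly yet, so I'll keep feeling in small steps.

Request:
drive_tool --series '[[[0, 0.02, -0.014, 0, 0, 0, 0], [0, 0, 0, 0, 0, 0, 0]]]'

```text
clock: 11.67
ee_pos: [0.5409, -0.1731, 0.2923]
eef_rot: [-179.9, -0.0, 107.3]
force: [-5.7, -2.8, -2.5]
opening: 0.129
grasp_force: 24.7
```

Request:
drive_tool --series '[[[0, 0.02, -0.014, 0, 0, 0, 0], [0, 0, 0, 0, 0, 0, 0]]]'

```text
clock: 11.83
ee_pos: [0.5414, -0.1729, 0.2927]
eef_rot: [-179.9, -0.0, 107.3]
force: [-5.5, -2.7, -2.7]
opening: 0.13
grasp_force: 24.7
```

Request:
drive_tool --series '[[[0, 0.02, -0.014, 0, 0, 0, 0], [0, 0, 0, 0, 0, 0, 0]]]'

```text
clock: 12.0
ee_pos: [0.5418, -0.1727, 0.293]
eef_rot: [-179.9, -0.0, 107.3]
force: [-6.3, -3.6, -3.4]
opening: 0.126
grasp_force: 24.7
```

Request:
drive_tool --series '[[[0, 0.02, -0.014, 0, 0, 0, 0], [0, 0, 0, 0, 0, 0, 0]]]'

```text
clock: 12.17
ee_pos: [0.5422, -0.1726, 0.2933]
eef_rot: [-179.9, -0.0, 107.3]
force: [-7.3, -3.0, -3.6]
opening: 0.129
grasp_force: 24.7
```

Request:
drive_tool --series '[[[0, 0.02, -0.013, 0, 0, 0, 0], [0, 0, 0, 0, 0, 0, 0]]]'

```text
clock: 12.33
ee_pos: [0.5426, -0.1724, 0.2936]
eef_rot: [-179.8, -0.0, 107.3]
force: [-8.0, -4.2, -4.1]
opening: 0.124
grasp_force: 24.7
```

The force is now rising about 1 N per 0.7 mm step, so the lid is on its stop. I'll add a little more and hold.

Request:
drive_tool --series '[[[0, 0.02, -0.013, 0, 0, 0, 0], [0, 0, 0, 0, 0, 0, 0]]]'

```text
clock: 12.5
ee_pos: [0.543, -0.1723, 0.2939]
eef_rot: [-179.8, -0.0, 107.3]
force: [-8.3, -3.7, -4.0]
opening: 0.131
grasp_force: 24.7
```

Request:
drive_tool --series '[[[0, 0.02, -0.013, 0, 0, 0, 0], [0, 0, 0, 0, 0, 0, 0]]]'

```text
clock: 12.67
ee_pos: [0.5433, -0.1721, 0.2941]
eef_rot: [-179.8, -0.0, 107.3]
force: [-8.4, -4.2, -3.8]
opening: 0.127
grasp_force: 24.7
```

```bash
python3 - <<'E'
from ang import *
for _ in range(3):print(est("side","A")[:2])
o=r.get_obs();print(o["force"],o["ft_torque"],o["ee_pos"])
E
```

```text
([(np.float64(0.872), np.float64(0.67)), (np.float64(0.865), np.float64(0.68)), (np.float64(0.865), np.float64(0.69)), (np.float64(0.863), np.float64(0.66)), (np.float64(0.862), np.float64(0.65))], np.uint64(820))
([(np.float64(0.888), np.float64(0.67)), (np.float64(0.879), np.float64(0.66)), (np.float64(0.876), np.float64(0.65)), (np.float64(0.871), np.float64(0.68)), (np.float64(0.868), np.float64(0.64))], np.uint64(839))
([(np.float64(0.872), np.float64(0.67)), (np.float64(0.863), np.float64(0.66)), (np.float64(0.86), np.float64(0.65)), (np.float64(0.852), np.float64(0.64)), (np.float64(0.852), np.float64(0.68))], np.uint64(824))
[-9.0337217  -3.77119786 -4.45676284] [-0.73570929  1.53584835 -0.0848422 ] [ 0.54328738 -0.17213722  0.29408235]
```

Request:
drive_tool --series '[[[0, 0.02, -0.012, 0, 0, 0, 0], [0, 0, 0, 0, 0, 0, 0], [0, 0, 0, 0, 0, 0, 0]]]'

```text
clock: 13.22
ee_pos: [0.5436, -0.172, 0.2943]
eef_rot: [-179.7, -0.1, 107.3]
force: [-10.2, -4.7, -4.2]
opening: 0.127
grasp_force: 24.7
```

Request:
drive_tool --series '[[[0, 0.02, -0.012, 0, 0, 0, 0], [0, 0, 0, 0, 0, 0, 0], [0, 0, 0, 0, 0, 0, 0]]]'

```text
clock: 13.47
ee_pos: [0.544, -0.1718, 0.2946]
eef_rot: [-179.7, -0.1, 107.3]
force: [-10.4, -3.9, -4.8]
opening: 0.127
grasp_force: 24.7
```

Request:
drive_tool --series '[[[0, 0, 0, 0, 0, 0, 45], [0, 0, 0, 0, 0, 0, 45], [0, 0, 0, 0, 0, 0, 45], [0, 0, 0, 0, 0, 0, 45], [0, 0, 0, 0, 0, 0, 45], [0, 0, 0, 0, 0, 0, 45], [0, 0, -0.3, 0, 0, 0, 45], [0, 0, -0.6, 0, 0, 0, 45], [0, 0, -0.8, 0, 0, 0, 45], [0, 0, -0.8, 0, 0, 0, 45], [0, 0, -0.5, 0, 0, 0, 45], [0, 0, 0, 0, 0, 0, 45], [0, 0, 0, 0, 0, 0, 45], [0, 0, 0, 0, 0, 0, 45], [0, 0, 0, 0, 0, 0, 45], [0, 0, 0, 0, 0, 0, 45], [0, 0, 0, 0, 0, 0, 45], [0, 0, 0, 0, 0, 0, 45], [0, 0, 0, 0, 0, 0, 45], [0, 0, 0, 0, 0, 0, 45]]]'

```text
clock: 15.13
ee_pos: [0.5458, -0.1715, 0.3851]
eef_rot: [-180.0, -0.0, 107.3]
force: [-0.4, -0.6, -0.2]
opening: 0.527
grasp_force: 0.0
```

```bash
python3 - <<'E'
from ang import *
e=est("side","A");print(e[:2]);print(est("side","B")[:2])
d=r.get_image("side");c,y=B["A"]
big=cv2.resize(e[2][60:240,200:400],None,fx=3,fy=3,interpolation=3)
p=((proj(d,lid(c,y,.64)[1::2])-[200,60])*3).astype(int);cv2.polylines(big,[p[[0,1,3,2]]],True,(0,0,255),1)
cv2.imwrite("pics/a2.png",big);print(r.get_obs()["force"],r.get_obs()["clock"])
E
```

```text
([(np.float64(0.865), np.float64(0.67)), (np.float64(0.856), np.float64(0.66)), (np.float64(0.853), np.float64(0.65)), (np.float64(0.852), np.float64(0.68)), (np.float64(0.846), np.float64(0.69))], np.uint64(843))
([(np.float64(0.941), np.float64(0.0)), (np.float64(0.92), np.float64(0.01)), (np.float64(0.91), np.float64(0.02)), (np.float64(0.889), np.float64(0.03)), (np.float64(0.88), np.float64(0.04))], np.uint64(1815))
[ 0.38913545 -0.00220125 -0.14068956] 15.3833
```

View pics/a2.png

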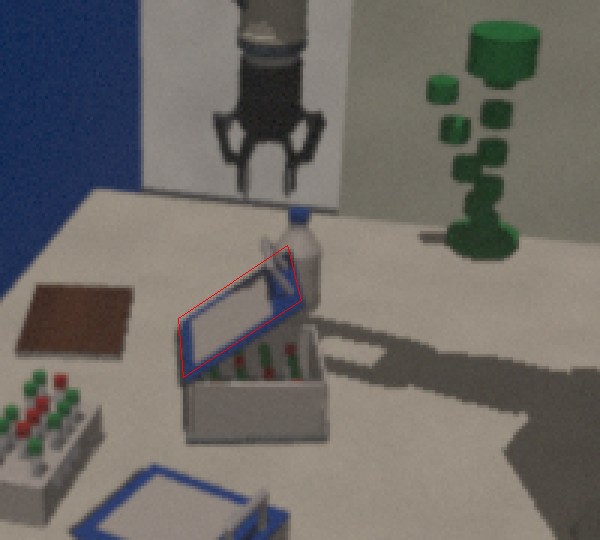

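The gripper is clear at (265,130) in the crop, and lid A still stands near the 0.64 outline. A worn lid would sink within 5 s, so I'll wait and compare.

Request:
drive_tool --series '[[[0, 0, -0.1, 0, 0, 0, 45], [0, 0, 0, 0, 0, 0, 45], [0, 0, 0, 0, 0, 0, 45], [0, 0, 0, 0, 0, 0, 45], [0, 0, 0, 0, 0, 0, 45], [0, 0, 0, 0, 0, 0, 45], [0, 0, 0, 0, 0, 0, 45], [0, 0, 0, 0, 0, 0, 45], [0, 0, 0, 0, 0, 0, 45], [0, 0, 0, 0, 0, 0, 45], [0, 0, 0, 0, 0, 0, 45], [0, 0, 0, 0, 0, 0, 45], [0, 0, 0, 0, 0, 0, 45], [0, 0, 0, 0, 0, 0, 45], [0, 0, 0, 0, 0, 0, 45], [0, 0, 0, 0, 0, 0, 45], [0, 0, 0, 0, 0, 0, 45], [0, 0, 0, 0, 0, 0, 45], [0, 0, 0, 0, 0, 0, 45], [0, 0, 0, 0, 0, 0, 45]]]'

```text
clock: 17.05
ee_pos: [0.5459, -0.1715, 0.3882]
eef_rot: [180.0, -0.0, 107.3]
force: [-0.4, -0.9, -0.1]
opening: 0.532
grasp_force: 0.0
```

Request:
drive_tool --series '[[[0, 0, 0, 0, 0, 0, 45], [0, 0, 0, 0, 0, 0, 45], [0, 0, 0, 0, 0, 0, 45], [0, 0, 0, 0, 0, 0, 45], [0, 0, 0, 0, 0, 0, 45], [0, 0, 0, 0, 0, 0, 45], [0, 0, 0, 0, 0, 0, 45], [0, 0, 0, 0, 0, 0, 45], [0, 0, 0, 0, 0, 0, 45], [0, 0, 0, 0, 0, 0, 45], [0, 0, 0, 0, 0, 0, 45], [0, 0, 0, 0, 0, 0, 45], [0, 0, 0, 0, 0, 0, 45], [0, 0, 0, 0, 0, 0, 45], [0, 0, 0, 0, 0, 0, 45], [0, 0, 0, 0, 0, 0, 45], [0, 0, 0, 0, 0, 0, 45], [0, 0, 0, 0, 0, 0, 45], [0, 0, 0, 0, 0, 0, 45], [0, 0, 0, 0, 0, 0, 45]]]'

```text
clock: 18.72
ee_pos: [0.5458, -0.1715, 0.3882]
eef_rot: [-180.0, 0.0, 107.3]
force: [-0.0, -0.7, 0.4]
opening: 0.527
grasp_force: 0.0
```

```bash
python3 - <<'E'
from ang import *
from scipy.optimize import least_squares
print(est("side","A")[:2])
im=r.get_image("side")["img"];old=cv2.imread("pics/a2.png")
new=cv2.resize(im[60:240,200:400],None,fx=3,fy=3,interpolation=3)
print("phase shift px/3",cv2.phaseCorrelate(old[240:400,160:320,0].astype(np.float32),new[240:400,160:320,0].astype(np.float32)))
d=r.get_image("side");v,u=np.nonzero(blue(d["img"])[130:190,255:305]);
# lid front/right corners: extreme points of blue
P=np.c_[u+255,v+130];print("rightmost",P[P[:,0].argsort()[-4:]].tolist(),"lowest-left",P[(P[:,0]-P[:,1]).argsort()[:3]].tolist())
for t in(.6,.62,.64,.66,.68):print(t,proj(d,lid(*B["A"],t)).round(1).tolist())
E
```

```text
([(np.float64(0.83), np.float64(0.67)), (np.float64(0.825), np.float64(0.66)), (np.float64(0.822), np.float64(0.65)), (np.float64(0.814), np.float64(0.68)), (np.float64(0.813), np.float64(0.64))], np.uint64(799))
phase shift px/3 ((0.08754271275746817, -0.015593169334067625), 0.5247277750074864)
rightmost [[300, 161], [301, 130], [301, 131], [302, 130]] lowest-left [[262, 186], [262, 185], [263, 185]]
0.6 [[260.7, 167.6], [259.6, 166.2], [262.4, 187.4], [261.2, 185.9], [298.0, 144.6], [297.0, 143.1], [302.7, 163.2], [301.6, 161.6]]
0.62 [[260.7, 167.6], [259.6, 166.2], [262.4, 187.4], [261.2, 186.0], [297.5, 143.9], [296.5, 142.5], [302.2, 162.5], [301.0, 161.0]]
0.64 [[260.7, 167.6], [259.5, 166.2], [262.4, 187.4], [261.1, 186.0], [297.1, 143.3], [295.9, 141.8], [301.6, 161.8], [300.4, 160.3]]
0.66 [[260.7, 167.6], [259.5, 166.2], [262.4, 187.4], [261.1, 186.0], [296.5, 142.6], [295.4, 141.2], [301.1, 161.1], [299.8, 159.6]]
0.68 [[260.7, 167.6], [259.5, 166.2], [262.4, 187.4], [261.1, 186.0], [296.0, 142.0], [294.8, 140.6], [300.5, 160.5], [299.2, 159.0]]
```

Lid A hasn't moved in about 5 s since release, so its hinge is sound. That makes B the worn one, and it is still shut.

```bash
python3 -c "
from rig import r
print(r.sign_off())"
```

```text
the job is handed in; nothing more can be done
None
```

I handed the job in with the right-hand box's lid (y < 0) open against its stop at about 0.65 rad: it stayed up for about 5 s after release, so its hinge is sound. I took the left-hand lid to be the worn one by elimination and left it shut without testing it. The stop was felt at about 5 N above the lifting force, and the hand-in returned no verdict.

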